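Load and clamp the twine spool

TASK

Load the twine stand: pick up the twine spool, lower it (do not drop it) upright over the stand's spindle until its flange lies on the plate, then turn the three clamp knobs clockwise, one after another in any order, fully to their end stops so that all three clamp fingers lie over the flange. Leave the paper roll, the mug and the cutter where they are, and let go of everything at the end.

Things in the scene. Friction and masses are not known exactly. Their poses are not given: they have to be found in the camera images.
- stand: Twine stand, fixed to the table: grey plate 12 mm thick, central disc of 132 mm diameter with three flat arms, each ending in a round pad 105 mm from the centre that carries a clamp knob; a spindle stands at the centre. Origin: on the spindle axis at the table surface, z up. It may be turned up to 25 degrees; its -x faces roughly to the robot.
- seat (a point): Where the spool's underside comes to rest: centre of the plate's upper face, on the spindle axis, 12 mm above the table. The steel spindle is upright, 24 mm in diameter, its top 72 mm above the table, the upper 15 mm tapering to 10 mm diameter.
- spool: Spool of natural twine, loose, upright, 0.2 to 0.42 kg: rigid wound cylinder 60 mm in diameter, 80 mm total height, with a grey bottom flange of 110 mm diameter, 8 mm thick, and a 40 mm hole right through along its axis. Origin: on the axis at the flange's underside, z up. Grip the cylinder across its diameter from above, about 60 mm above the underside.
- clamp_front (a joint): Angle of a captive clamp knob, the one on the arm of the stand that points along the stand's -x (towards the robot); rad. 0 is open, grows clockwise seen from above, end stop at 1.40 where the clamp finger points at the spindle over the flange. Starts between 0 and 0.35, finger clear of the spool's place. Light friction (0.08 N m), no spring, stays where left.
- clamp_front_grip (a point): Grip point of knob clamp_front, on its vertical axis, 55 mm above the table. Black wing 64 long, 16 thick, from 37 to 67 mm above the table; under it a steel clamp finger 18 wide reaches 65 mm from the axis, 23 to 32 mm above the table. Turns with the knob: x points along the finger (across the wing's thickness: pinch along it), y along the wing, z up.
- clamp_left (a joint): Angle of a captive clamp knob, the one on the far left arm (60 degrees to the left of the stand's +x); rad. 0 is open, grows clockwise seen from above, end stop at 1.40 where the clamp finger points at the spindle over the flange. Starts between 0 and 0.35, finger clear of the spool's place. Light friction (0.08 N m), no spring, stays where left.
- clamp_left_grip (a point): Grip point of knob clamp_left, on its vertical axis, 55 mm above the table. Black wing 64 long, 16 thick, from 37 to 67 mm above the table; under it a steel clamp finger 18 wide reaches 65 mm from the axis, 23 to 32 mm above the table. Turns with the knob: x points along the finger (across the wing's thickness: pinch along it), y along the wing, z up.
- clamp_right (a joint): Angle of a captive clamp knob, the one on the far right arm (60 degrees to the right of the stand's +x); rad. 0 is open, grows clockwise seen from above, end stop at 1.40 where the clamp finger points at the spindle over the flange. Starts between 0 and 0.35, finger clear of the spool's place. Light friction (0.08 N m), no spring, stays where left.
- clamp_right_grip (a point): Grip point of knob clamp_right, on its vertical axis, 55 mm above the table. Black wing 64 long, 16 thick, from 37 to 67 mm above the table; under it a steel clamp finger 18 wide reaches 65 mm from the axis, 23 to 32 mm above the table. Turns with the knob: x points along the finger (across the wing's thickness: pinch along it), y along the wing, z up.
- paper_roll: Bystander: white paper roll standing on end, 100 mm diameter, 100 mm tall, 40 mm hole. Origin at the centre of its underside. Not part of the job; it may stand on either side of the stand, with the spool on the other.
- mug: Bystander: white mug, 82 mm diameter, 95 mm tall, beyond the stand. Origin at the centre of its underside.
- cutter: Bystander: yellow cutter handle lying flat, 150 x 30 x 16 mm, beyond the stand. Origin at the centre of its underside.
Not all that is in view belongs to the job. Leave any black, purple or yellow look-alike of the spool alone.

How it is judged:
By the outcome, as a careful person would: the job done as asked, in the order asked, and still so for the second after the job is handed in, with the robot touching nothing.
It also fails if it takes over 69 s, if anything falls off the work surface, if the arm or the gripper's body presses on something with over 40 N, if the wrist force passes 120 N, or if a joint passes its speed limit or range.

ROBOT

A 6-joint arm with a two-finger parallel gripper is mounted at the origin on the work surface. World frame = base frame: x ahead of the robot, y to its left, z up, the work surface at z = 0. Lengths are in m, angles in rad, forces in N, time in s.
With the tool pointing down it reaches from about 0.375 to 0.75 m from the base axis. Payload 9 kg.
Tool frame: the origin (TCP) lies at the very end of the fingers, on their centre line; the grasp point (between the pads) lies manip.hold_point_z behind it (manip.hold_point_z is the distance from the TCP to the grasp point, in m); z points along the fingers, y is the line along which they close (so a half turn about z gives the same grasp; the last joint's range is limited). The gripper opens to 85 mm and grips with 20 to 120 N. Pads are 22 mm wide; open, the fingers measure 114 mm over their backs; the gripper's body (76 mm by 85 mm) begins 54 mm behind the grasp point. The pads swing forward as they close: fully open they stand 13 mm farther back than shut.
Start: joints at [-1.387, 0.104, 0.097, 1.564, 0, 1.353], TCP at [0.235, -0.552, 0.231] pointing down, gripper open.
Joint ranges: [-2.99, 2.99], [-0.84, 1.86], [-1.1, 1.16], [-1.84, 2.11], [-1.51, 1.56], [-3.14, 3.14]. Speed limits (rad/s): [2.22, 2.22, 2.57, 3.14, 3.14, 3.14].

INTERFACE

Orientations are given as a unit quaternion [x, y, z, w].
In Python, from bench import manip, grab_frame, ticket gives the robot as it stands.
- The arm moves only by the shell command python3 -m jog 'ROWS' [FORCE]. ROWS is a JSON object of lists of equal length, an entry for each row: "offset": the shift along the tool's x, y, z in mm, a list of three; "spin": the turn about the tool's z in rad; "hand": the finger opening in mm, from 0 to 85.4. A call has exactly 10 rows; each row is the pose to reach, as a shift and turn from the pose commanded when the call began, along the tool's axes at that moment; what a row does not reach only later rows make up. A row lasts 1/8 s, in which the tool goes at most 62.5 mm and 10.7 degrees, less where a joint would pass 70% of its speed; a pose out of reach is approached as far as the arm can. A call with a gripper value outside its range is refused whole. The fingers move at their own pace and stop on an object; FORCE is the grip in N (left out, the last holds). Time passes only in rows, so rows that repeat a pose let the fingers close, or fill a call up. It gives the time, the measured TCP pose, the force, the opening and the grip force at its end, in the units of the state.
- manip.sense(): the state, without advancing time (a new reading comes with each control period).
- grab_frame(name): name is "side" or "top"; returns a dict with "frame" (420x560x3 uint8, red, green, blue), "intrinsics" (3x3 intrinsics, pixels), "world_from_camera" (4x4, takes a point from camera to world coordinates). Camera axes: x right, y up, looking along -z (the intrinsics and any distortion apply to the point x, -y, -z); pixel columns grow to the right and rows downward; lengths in m; the calibration is good to about 2 mm. A picture is of the moment at which its call begins. There is no depth.
- ticket.hand_in(): hands the job in; it is judged then, once.
The state is a dict: "t": time; "qpos": joint angles; "joint_vel": joint speeds; "tau": joint torques, N m; "eef_pos": TCP position; "tcp_rot": TCP orientation; "contact_force": force on the tool from outside, world axes, zero at the start; "wrist_torque": the same for the moment, N m; "finger_gap": finger opening in m; "grip_force": force on a finger pad.
Only numpy, scipy, OpenCV 4.12 (cv2) and the standard library are available. Lean on these libraries where they do the work, as an engineer would, in place of code of your own. Each camera call takes 0.05 s, during which the arm holds its last target. There are 200 camera calls.

## Working session

There is one attempt and no reset: what is moved stays moved. The work goes in short steps, Python scripts to look and compute and a shell command to move; the robot and the scene stay as the last step left them, time stands still between calls to the robot, and variables do not carry over. Pictures are saved under pics/ and viewed, at most 10 in all, crops included, and the job is handed in when it is done.

```bash
ls; mkdir -p pics; python3 - <<'E'
from bench import manip, grab_frame
import cv2
print(manip.sense(), manip.hold_point_z)
for n in("side","top"):
    f=grab_frame(n); cv2.imwrite(f"pics/{n}0.png",f["frame"][:,:,::-1]); print(n,f["intrinsics"],f["world_from_camera"],[k for k in f])
E
```

```text
pics
{'t': 0.0, 'qpos': array([-1.38670955e+00,  1.04721070e-01,  9.64165706e-02,  1.56390368e+00,
        2.66021652e-05,  1.35307961e+00]), 'joint_vel': array([-0.00154931, -0.00034819,  0.00091431,  0.00138932, -0.00078924,
       -0.00018662]), 'tau': array([-2.00232630e-04, -5.56934345e+01,  5.03647363e+01,  1.70296978e-02,
       -4.12578038e-04, -1.49553279e-05]), 'eef_pos': array([ 0.23458799, -0.5518543 ,  0.23048059]), 'tcp_rot': array([ 9.79886787e-01,  1.99552965e-01,  2.51687746e-05, -7.05603142e-04]), 'contact_force': array([-0.3672626 , -0.73647145,  0.35271103]), 'wrist_torque': array([-0.01022683, -0.04904614, -0.03476188]), 'grip_force': 0.0, 'finger_gap': 0.08537303312424292} 0.0187
side [[390.12226698   0.         280.98260576]
 [  0.         390.12226698 210.41064453]
 [  0.           0.           1.        ]] [[-0.99769673  0.026399   -0.0624847   0.51178477]
 [-0.06708319 -0.52053157  0.85120311  0.98351694]
 [-0.01005435  0.85343423  0.52110357  0.61971767]
 [ 0.          0.          0.          1.        ]] ['frame', 'intrinsics', 'world_from_camera']
top [[390.21488452   0.         279.73066893]
 [  0.         390.21488452 208.04541867]
 [  0.           0.           1.        ]] [[ 8.70093996e-04  9.92945062e-01 -1.18572116e-01  4.39073756e-01]
 [-9.99967081e-01  1.82046764e-03  7.90707828e-03  7.60690929e-02]
 [ 8.06715103e-03  1.18561333e-01  9.92913960e-01  1.14972178e+00]
 [ 0.00000000e+00  0.00000000e+00  0.00000000e+00  1.00000000e+00]] ['frame', 'intrinsics', 'world_from_camera']
```

View pics/top0.png

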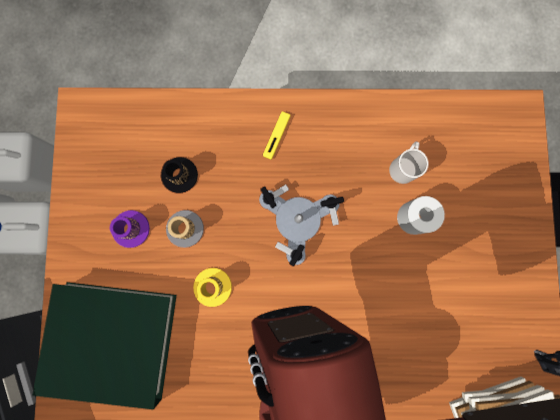

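View pics/side0.png

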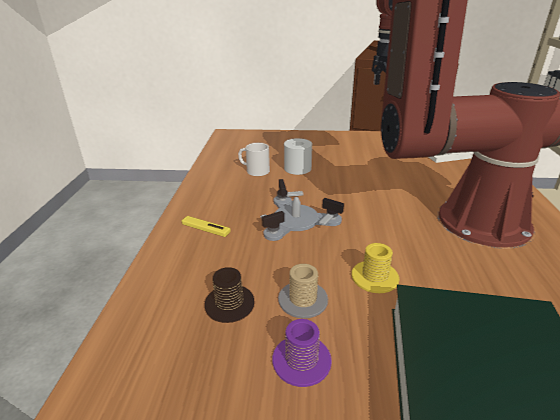

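Top view: natural spool at (184,229), stand centre about (298,219), knobs at (296,254), (268,198) and (331,202). Side view: spool at (303,290), stand at (296,213). I'll enlarge both.

```bash
python3 - <<'E'
import cv2,numpy as np
a=cv2.imread("pics/top0.png")[175:275,150:350]; b=cv2.imread("pics/side0.png")[170:325,240:360]
cv2.imwrite("pics/topc.png",cv2.resize(a,None,fx=4,fy=4,interpolation=cv2.INTER_CUBIC))
cv2.imwrite("pics/sidec.png",cv2.resize(b,None,fx=3.8,fy=3.8,interpolation=cv2.INTER_CUBIC))
E
```

```text
(no output)
```

View pics/topc.png

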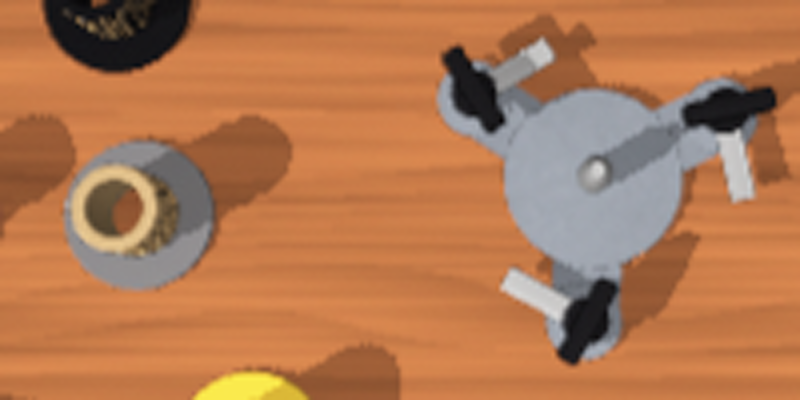

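View pics/sidec.png

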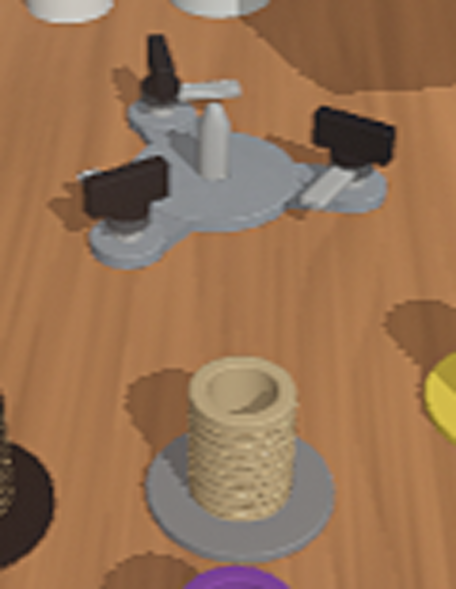

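The crops show (4x top) ring of spool centre (114,209), flange (140,215), disc (594,179), spindle tip (597,172), wings (473,89), (729,106), (588,322). Side (3.8x): ring (243,391), spindle tip (214,107), wings (127,187), (160,65), (354,135).

```bash
cat > h.py <<'E'
import numpy as np
from bench import manip, grab_frame
from scipy.optimize import least_squares
def cams(): return {n:grab_frame(n) for n in("side","top")}
def proj(c,P):
    W=c["world_from_camera"]; q=(np.asarray(P,float)-W[:3,3])@W[:3,:3]
    q=q*[1,-1,-1]; p=q@c["intrinsics"].T; return p[...,:2]/p[...,2:]
def tri(C,obs): # obs {name:uv}
    return least_squares(lambda X:np.concatenate([proj(C[n],X)-uv for n,uv in obs.items()]),[.45,.1,.05])
def atz(c,uv,z):
    r=least_squares(lambda X:proj(c,[X[0],X[1],z])-uv,[.45,.1]); return r.x
T=lambda u,v:np.array([(u+.5)/4-.5+150,(v+.5)/4-.5+175])
S=lambda u,v:np.array([(u+.5)/3.8-.5+240,(v+.5)/3.8-.5+170])
E
python3 - <<'E'
from h import *
np.set_printoptions(precision=4,suppress=True)
C=cams()
for n,t,s in [("ring",(114,209),(243,391)),("spindle",(597,171),(214,105)),("wL",(473,89),(127,187)),("wR",(729,106),(160,67)),("wF",(588,322),(354,136))]:
    r=tri(C,{"top":T(*t),"side":S(*s)}); print(n,r.x,np.sqrt(2*r.cost))
print("flange",atz(C["top"],T(140,215.5),.006),"ring80",atz(C["top"],T(114,209),.08),"disc",atz(C["top"],T(594,179),.012))
print("ring80 side",atz(C["side"],S(243,391),.08))
for n,a,b in[("L",(455,52),(492,127)),("R",(688,113),(773,98)),("F",(605,285),(571,360))]:
    a=atz(C["top"],T(*a),.067);b=atz(C["top"],T(*b),.067);d=b-a;print(n,(a+b)/2,np.degrees(np.arctan2(d[1],d[0])),np.hypot(*d))
for n,a,b in[("L",(497,85),(548,52)),("R",(730,137),(742,199)),("F",(568,312),(507,278))]:
    a=atz(C["top"],T(*a),.032);b=atz(C["top"],T(*b),.032);d=b-a;print("finger",n,b,np.degrees(np.arctan2(d[1],d[0])))
E
```

```text
ring [0.5131 0.3465 0.0774] 0.6802568409610273
spindle [0.5408 0.0144 0.0718] 0.5318111571143214
wL [0.6    0.101  0.0524] 0.9526836281888482
wR [ 0.5886 -0.0808  0.0524] 0.8251146546075658
wF [0.4361 0.0201 0.0513] 0.8652623641983661
flange [0.5148 0.3454] ring80 [0.5144 0.3458] disc [0.5416 0.0131]
ring80 side [0.5122 0.3497]
L [0.5996 0.1004] -153.75541209460803 0.0591591743706018
R [ 0.5885 -0.0798] -79.82864428121066 0.06075877624653266
F [0.4375 0.0207] 155.2553302057181 0.05650323805486504
finger L [0.6323 0.0472] -56.6799937535573
finger R [ 0.5256 -0.0921] -169.9383171355152
finger F [0.4689 0.0767] 61.03281173088829
```

```bash
cat >> h.py <<'E'
def goto(*targets):
    """targets (x,y,z,tool-x heading deg or None) -> prints offsets mm and spin"""
    s=manip.sense(); p=s["eef_pos"]; q=s["tcp_rot"]
    psi=2*np.arctan2(q[1],q[0]); c,n=np.cos(psi),np.sin(psi)
    print("t %.2f"%s["t"],"p",p.round(4),"psi %.1f"%np.degrees(psi),"tilt",q[2:].round(4),"q",s["qpos"].round(3),"F",s["contact_force"].round(1),"gap %.4f grip %.0f"%(s["finger_gap"],s["grip_force"]))
    for t in targets:
        d=np.array(t[:3])-p
        sp=0 if t[3] is None else (psi-np.radians(t[3])+np.pi)%(2*np.pi)-np.pi
        print("->",t,"off",(1000*np.array([d[0]*c+d[1]*n,d[0]*n-d[1]*c,-d[2]])).round(1),"spin %.3f"%sp)
E
python3 -c "
from h import *
goto((.40,-.40,.23,176),(.47,-.2,.22,176),(.49,-.02,.22,176),(.514,.346,.2,176))"
```

```text
t 0.20 p [ 0.2346 -0.552   0.2308] psi 23.0 tilt [ 0.     -0.0004] q [-1.387  0.104  0.097  1.564  0.     1.353] F [-0.3 -0.1 -0. ] gap 0.0852 grip 0
-> (0.4, -0.4, 0.23, 176) off [211.7 -75.3   0.8] spin -2.670
-> (0.47, -0.2, 0.22, 176) off [ 354.3 -232.    10.8] spin -2.670
-> (0.49, -0.02, 0.22, 176) off [ 443.1 -389.8   10.8] spin -2.670
-> (0.514, 0.346, 0.2, 176) off [ 608.3 -717.3   30.8] spin -2.670
```

```bash
python3 -m jog '{"offset":[[50,-18,0],[100,-36,0],[155,-55,0],[212,-75,0],[248,-114,3],[284,-153,5],[320,-193,8],[354,-232,11],[384,-285,11],[414,-338,11]],"spin":[-0.18,-0.36,-0.54,-0.72,-0.9,-1.08,-1.26,-1.44,-1.62,-1.8],"hand":[85,85,85,85,85,85,85,85,85,85]}' 40; python3 -c "
from h import *
goto((.514,.346,.2,176),(.514,.346,.12,176))"
```

```text
t: 1.45
eef_pos: [0.4834, -0.0774, 0.2201]
tcp_rot: [0.45, 0.893, 0.0, 0.0]
contact_force: [1.4, -1.2, 0.5]
finger_gap: 0.0847
grip_force: 0.0
t 1.45 p [ 0.4834 -0.0774  0.2201] psi 126.5 tilt [0. 0.] q [-0.427 -0.236 -0.25   1.557  0.     0.508] F [ 1.4 -1.2  0.5] gap 0.0847 grip 0
-> (0.514, 0.346, 0.2, 176) off [322.3 276.3  20.1] spin -0.864
-> (0.514, 0.346, 0.12, 176) off [322.3 276.3 100.1] spin -0.864
```

```bash
python3 -m jog '{"offset":[[38,33,2],[78,67,5],[118,101,7],[158,135,10],[198,170,12],[238,204,15],[278,238,18],[322,276,20],[322,276,60],[322,276,80]],"spin":[-0.15,-0.3,-0.45,-0.6,-0.75,-0.864,-0.864,-0.864,-0.864,-0.864],"hand":[85,85,85,85,85,85,85,85,85,85]}'; python3 - <<'E'
from h import *
import cv2
goto((.514,.346,.0413,176))
C=cams()
a=C["top"]["frame"][190:270,140:240]; b=C["side"]["frame"][230:330,250:350]
cv2.imwrite("pics/chk1.png",np.hstack([cv2.resize(a,(400,320),interpolation=2),cv2.resize(b,(400,400),interpolation=2)[:320]])[:,:,::-1])
E
```

```text
t: 2.7
eef_pos: [0.5151, 0.3436, 0.1376]
tcp_rot: [0.037, 0.999, -0.001, -0.001]
contact_force: [-0.1, -0.6, -0.4]
finger_gap: 0.0854
grip_force: 0.0
t 2.70 p [0.5151 0.3436 0.1376] psi 175.7 tilt [-0.0008 -0.0015] q [ 0.378  0.169 -0.002  1.403 -0.     0.452] F [-0.1 -0.6 -0.4] gap 0.0854 grip 0
-> (0.514, 0.346, 0.0413, 176) off [ 1.3  2.3 96.3] spin -0.005
```

View pics/chk1.png

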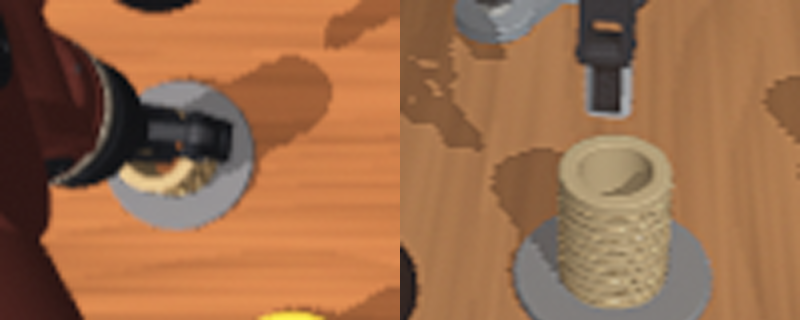

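The tool hangs over the spool and lines up in both views: near finger at x≈607 and ring centre at x≈615 in the 4x crop. I'm descending and gripping.

```bash
python3 -m jog '{"offset":[[0,0,0],[0,0,25],[0,0,50],[0,0,75],[0,0,90],[0,0,98],[0,0,98],[0,0,98],[0,0,98],[0,0,98]],"spin":[0,0,0,0,0,0,0,0,0,0],"hand":[85,85,85,85,85,85,70,50,50,50]}' 40 ; python3 -c "
from h import *
goto()"
```

```text
t: 4.05
eef_pos: [0.5173, 0.3441, 0.0439]
tcp_rot: [0.038, 0.999, 0.001, 0.001]
contact_force: [-1.0, 0.1, 6.3]
finger_gap: 0.0597
grip_force: 44.2
t 4.05 p [0.5173 0.3441 0.0439] psi 175.7 tilt [0.0005 0.001 ] q [ 0.377  0.216 -0.122  1.23   0.     0.452] F [-1.   0.1  6.3] gap 0.0597 grip 44
```

```bash
python3 -m jog '{"offset":[[0,0,0],[0,0,-8],[0,0,-30],[0,0,-60],[0,0,-95],[0,0,-112],[0,0,-115],[0,0,-115],[0,0,-115],[0,0,-115]],"spin":[0,0,0,0,0,0,0,0,0,0],"hand":[50,50,50,50,50,50,50,50,50,50]}' 60 ; python3 -c "
from h import *
goto((.5413,.0138,.160,176))"
```

```text
t: 5.3
eef_pos: [0.5159, 0.3434, 0.1562]
tcp_rot: [0.038, 0.999, -0.0, -0.001]
contact_force: [0.1, -0.3, -3.2]
finger_gap: 0.0595
grip_force: 65.4
t 5.30 p [0.5159 0.3434 0.1562] psi 175.7 tilt [-0.0003 -0.0007] q [ 0.377  0.165  0.027  1.434 -0.     0.452] F [ 0.1 -0.3 -3.2] gap 0.0595 grip 65
-> (0.5413, 0.0138, 0.16, 176) off [ -50.3 -326.7   -3.8] spin -0.006
```

```bash
python3 -m jog '{"offset":[[-3,-20,-2],[-9,-60,-3],[-16,-105,-4],[-23,-150,-4],[-30,-195,-4],[-37,-240,-4],[-43,-280,-4],[-48,-310,-4],[-50,-327,-4],[-50,-327,-4]],"spin":[0,0,0,0,0,0,0,0,0,0],"hand":[50,50,50,50,50,50,50,50,50,50]}' ; python3 - <<'E'
from h import *
import cv2
goto((.5413,.0138,.160,176))
C=cams()
a=C["top"]["frame"][160:280,230:370]; b=C["side"]["frame"][120:260,230:370]
cv2.imwrite("pics/chk2.png",np.hstack([cv2.resize(a,(400,343),interpolation=2),cv2.resize(b,(400,400),interpolation=2)[:343]])[:,:,::-1])
E
```

```text
t: 6.55
eef_pos: [0.5413, 0.0127, 0.1613]
tcp_rot: [0.039, 0.999, -0.0, -0.0]
contact_force: [-0.7, 0.6, -4.1]
finger_gap: 0.0595
grip_force: 65.8
t 6.55 p [0.5413 0.0127 0.1613] psi 175.6 tilt [-0. -0.] q [-0.218 -0.077 -0.212  1.436 -0.    -0.141] F [-0.7  0.6 -4.1] gap 0.0595 grip 66
-> (0.5413, 0.0138, 0.16, 176) off [0.1 1.1 1.3] spin -0.008
```

View pics/chk2.png

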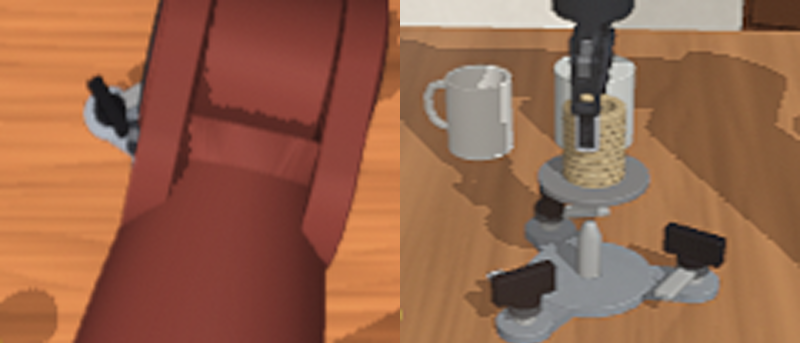

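In the side view the held spool's flange spans x≈538–649 (centre 593.5), the cylinder is at 595, and the spindle tip is at (590.5,222). I'll turn that into a sideways error.

```bash
python3 - <<'E'
from h import *
c=grab_frame("side")
f=lambda u:(u-400+.5)/(400/140)-.5+230
col=lambda P:proj(c,P)[0]
from scipy.optimize import brentq
for n,u,z in(("flange",593.5,.1175),("cyl",595,.15),("spindle",590.5,.07)):
    print(n,brentq(lambda x:col([x,.0135,z])-f(u),.4,.7))
goto()
E
```

```text
flange 0.5361378832190616
cyl 0.5350816665013417
spindle 0.5385708154943177
t 6.70 p [0.5413 0.0145 0.1613] psi 175.7 tilt [ 0.0001 -0.0001] q [-0.215 -0.076 -0.212  1.436  0.    -0.14 ] F [ 0.2  0.6 -3.5] gap 0.0593 grip 66
```

```bash
python3 -m jog '{"offset":[[-3,0,0],[-3,0,15],[-3,0,30],[-3,0,42],[-3,0,54],[-3,0,66],[-3,0,78],[-3,0,88],[-3,0,96],[-3,0,100]],"spin":[0,0,0,0,0,0,0,0,0,0],"hand":[50,50,50,50,50,50,50,50,50,50]}' ; python3 -c "
from h import *
goto()"
```

```text
t: 7.95
eef_pos: [0.5443, 0.0135, 0.0608]
tcp_rot: [0.038, 0.999, -0.0, -0.0]
contact_force: [-0.4, -0.2, -2.8]
finger_gap: 0.0591
grip_force: 65.8
t 7.95 p [0.5443 0.0135 0.0608] psi 175.7 tilt [-0.     -0.0002] q [-0.215 -0.023 -0.344  1.25  -0.    -0.14 ] F [-0.4 -0.2 -2.8] gap 0.0591 grip 66
```

```bash
python3 -m jog '{"offset":[[0,0,1],[0,0,2],[0,0,3],[0,0,3.5],[0,0,4],[0,0,4.5],[0,0,5],[0,0,5.5],[0,0,5.5],[0,0,5.5]],"spin":[0,0,0,0,0,0,0,0,0,0],"hand":[50,50,50,50,50,50,50,50,50,50]}' ; python3 - <<'E'
from h import *
import cv2
goto()
b=grab_frame("side")["frame"][150:250,230:370]
cv2.imwrite("pics/chk3.png",cv2.resize(b,None,fx=4,fy=4,interpolation=2)[:,:,::-1])
E
```

```text
t: 9.2
eef_pos: [0.5445, 0.0134, 0.0561]
tcp_rot: [0.038, 0.999, -0.0, 0.0]
contact_force: [-3.5, -1.0, 2.5]
finger_gap: 0.0594
grip_force: 66.3
t 9.20 p [0.5445 0.0134 0.0561] psi 175.7 tilt [-0.0001  0.    ] q [-0.215 -0.019 -0.349  1.241 -0.    -0.14 ] F [-3.5 -1.   2.5] gap 0.0594 grip 66
```

View pics/chk3.png

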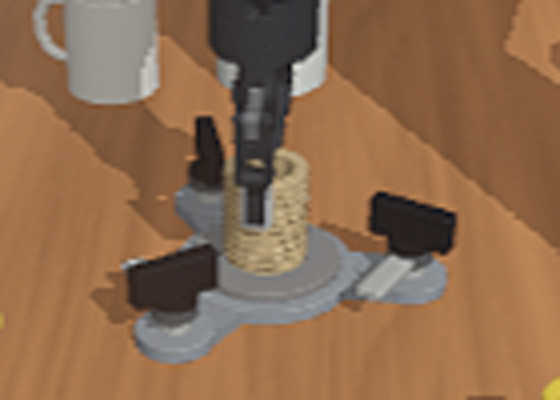

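The spool's flange lies on the plate (the force reversed sign, height as expected). I'm releasing it, rising, and going over the left knob.

```bash
python3 -m jog '{"offset":[[0,0,0],[0,0,0],[0,0,0],[0,0,-10],[0,0,-50],[0,0,-95],[0,0,-95],[0,0,-95],[0,0,-95],[0,0,-95]],"spin":[0,0,0,0,0,0,-0.15,-0.3,-0.45,-0.6],"hand":[78,78,78,78,78,78,78,78,78,78]}' 40; python3 - <<'E'
from h import *
import cv2
goto((.5995,.1012,.12,209),(.5995,.1012,.04,209))
b=grab_frame("side")["frame"][150:250,230:370]
cv2.imwrite("pics/chk4.png",cv2.resize(b,None,fx=4,fy=4,interpolation=2)[:,:,::-1])
E
```

```text
t: 10.5
eef_pos: [0.5447, 0.0134, 0.1516]
tcp_rot: [-0.262, 0.965, -0.0, 0.0]
contact_force: [0.4, 0.5, -0.5]
finger_gap: 0.0783
grip_force: 0.0
t 10.50 p [0.5447 0.0134 0.1516] psi 210.3 tilt [-0.0002  0.0004] q [-0.215 -0.066 -0.219  1.417 -0.    -0.745] F [ 0.4  0.5 -0.5] gap 0.0783 grip 0
-> (0.5995, 0.1012, 0.12, 209) off [-91.6  48.1  31.6] spin 0.023
-> (0.5995, 0.1012, 0.04, 209) off [-91.6  48.1 111.6] spin 0.023
```

View pics/chk4.png

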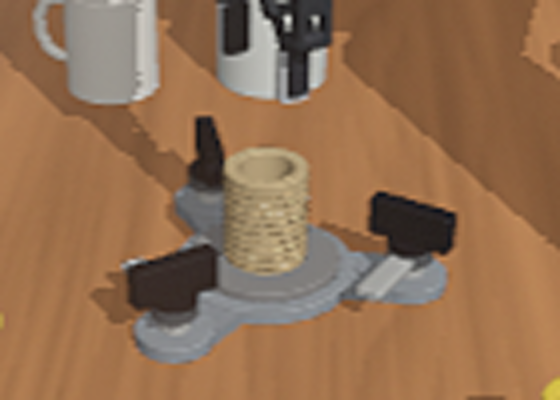

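The spool stands seated over the spindle, upright, untouched by the gripper. Next is the left knob.

```bash
python3 -m jog '{"offset":[[-30,16,0],[-60,32,0],[-92,48,0],[-92,48,30],[-92,48,60],[-92,48,85],[-92,48,105],[-92,48,112],[-92,48,112],[-92,48,112]],"spin":[0,0,0,0,0,0,0,0,0,0],"hand":[60,60,60,60,60,60,60,60,60,60]}' 40; python3 -m jog '{"offset":[[0,0,0],[0,0,0],[0,0,0],[0,0,0],[0,0,0],[0,0,0],[0,0,0],[0,0,0],[0,0,0],[0,0,0]],"spin":[0,0,0,0,0,0,0.1,0.25,0.4,0.55],"hand":[40,20,5,5,5,5,5,5,5,5]}' 50; python3 -c "
from h import *
goto()"
```

```text
t: 11.8
eef_pos: [0.6009, 0.101, 0.04]
tcp_rot: [-0.259, 0.966, -0.0, 0.001]
contact_force: [0.6, 0.8, -0.3]
finger_gap: 0.06
grip_force: 0.0
t: 13.05
eef_pos: [0.6012, 0.1007, 0.04]
tcp_rot: [0.015, 1.0, -0.0, 0.001]
contact_force: [0.3, -2.2, 5.2]
finger_gap: 0.015
grip_force: 51.7
t 13.05 p [0.6012 0.1007 0.04  ] psi 178.2 tilt [-0.0004  0.0012] q [-4.800e-02  1.840e-01 -1.650e-01  1.219e+00 -1.000e-03 -1.700e-02] F [ 0.3 -2.2  5.2] gap 0.0150 grip 52
```

```bash
python3 -m jog '{"offset":[[0,0,0],[0,0,0],[0,0,0],[0,0,0],[0,0,0],[0,0,0],[0,0,0],[0,0,0],[0,0,0],[0,0,0]],"spin":[0.12,0.24,0.36,0.46,0.52,0.56,0.6,0.63,0.65,0.65],"hand":[5,5,5,5,5,5,5,5,5,5]}' 50; python3 -c "
from h import *
goto();print(manip.sense()['wrist_torque'])"
```

```text
t: 14.3
eef_pos: [0.6011, 0.1006, 0.0401]
tcp_rot: [0.33, 0.944, -0.0, 0.001]
contact_force: [1.1, -4.0, 8.0]
finger_gap: 0.0154
grip_force: 86.9
t 14.30 p [0.6011 0.1006 0.0401] psi 141.5 tilt [-0.0004  0.0013] q [-0.048  0.184 -0.165  1.219 -0.002  0.625] F [ 1.1 -4.   8. ] gap 0.0154 grip 87
[-0.80224679 -0.06202802  2.47715668]
```

```bash
python3 -m jog '{"offset":[[0,0,0],[0,0,0],[0,0,0],[0,0,-10],[0,0,-40],[0,0,-75],[0,0,-90],[0,0,-90],[0,0,-90],[0,0,-90]],"spin":[0,0,0,0,0,0,-0.1,-0.2,-0.2,-0.2],"hand":[30,60,60,60,60,60,60,60,60,60]}' 40; python3 -c "
from h import *
goto((.437,.0205,.13,153),(.437,.0205,.04,153))"
```

```text
t: 15.55
eef_pos: [0.6, 0.1011, 0.1288]
tcp_rot: [0.237, 0.972, -0.0, -0.0]
contact_force: [-0.5, -0.6, -0.1]
finger_gap: 0.0599
grip_force: 0.0
t 15.55 p [0.6    0.1011 0.1288] psi 152.6 tilt [-0.0001 -0.0001] q [-0.048  0.135 -0.055  1.381 -0.     0.43 ] F [-0.5 -0.6 -0.1] gap 0.0599 grip 0
-> (0.437, 0.0205, 0.13, 153) off [ 107.6 -146.5   -1.2] spin -0.007
-> (0.437, 0.0205, 0.04, 153) off [ 107.6 -146.5   88.8] spin -0.007
```

```bash
python3 -m jog '{"offset":[[25,-35,0],[53,-73,0],[80,-110,0],[108,-146,0],[108,-146,0],[108,-146,30],[108,-146,60],[108,-146,80],[108,-146,89],[108,-146,89]],"spin":[0,0,0,0,0,0,0,0,0,0],"hand":[60,60,60,60,60,60,60,60,60,60]}' 40; python3 -m jog '{"offset":[[0,0,0],[0,0,0],[0,0,0],[0,0,0],[0,0,0],[0,0,0],[0,0,0],[0,0,0],[0,0,0],[0,0,0]],"spin":[0,0,0,0,0,0,0.1,0.25,0.4,0.55],"hand":[40,20,5,5,5,5,5,5,5,5]}' 50; python3 -c "
from h import *
goto((.437,.0205,.04,86.35))"
```

```text
t: 16.8
eef_pos: [0.4373, 0.0209, 0.0396]
tcp_rot: [0.236, 0.972, -0.0, -0.0]
contact_force: [0.1, -0.7, 1.0]
finger_gap: 0.06
grip_force: 0.0
t: 18.05
eef_pos: [0.4377, 0.0205, 0.0406]
tcp_rot: [0.493, 0.87, -0.0, 0.001]
contact_force: [-2.3, -1.0, 6.2]
finger_gap: 0.0151
grip_force: 50.6
t 18.05 p [0.4377 0.0205 0.0406] psi 120.9 tilt [-0.0001  0.0007] q [-0.253 -0.361 -0.679  1.251 -0.     0.778] F [-2.3 -1.   6.2] gap 0.0151 grip 51
-> (0.437, 0.0205, 0.04, 86.35) off [ 0.4 -0.6  0.6] spin 0.604
```

```bash
python3 -m jog '{"offset":[[0,0,0],[0,0,0],[0,0,0],[0,0,0],[0,0,0],[0,0,0],[0,0,0],[0,0,0],[0,0,0],[0,0,0]],"spin":[0.12,0.24,0.36,0.48,0.56,0.61,0.64,0.67,0.69,0.69],"hand":[5,5,5,5,5,5,5,5,5,5]}' 50; python3 -c "
from h import *
goto();print(manip.sense()['wrist_torque'])"; python3 -m jog '{"offset":[[0,0,0],[0,0,0],[0,0,0],[0,0,-10],[0,0,-40],[0,0,-75],[0,0,-90],[0,0,-90],[0,0,-90],[0,0,-90]],"spin":[0,0,0,0,0,0,-0.1,-0.2,-0.3,-0.3],"hand":[30,60,60,60,60,60,60,60,60,60]}' 40; python3 -c "
from h import *
goto((.588,-.080,.13,100),(.588,-.080,.04,100))"
```

```text
t: 19.3
eef_pos: [0.4376, 0.0206, 0.0407]
tcp_rot: [0.755, 0.655, -0.0, 0.001]
contact_force: [-1.9, -0.8, 7.3]
finger_gap: 0.0154
grip_force: 80.7
t 19.30 p [0.4376 0.0206 0.0407] psi 81.9 tilt [-0.      0.0007] q [-2.530e-01 -3.610e-01 -6.790e-01  1.251e+00 -1.000e-03  1.460e+00] F [-1.9 -0.8  7.3] gap 0.0154 grip 81
[-0.32720788  0.57936221  2.26517328]
t: 20.55
eef_pos: [0.4374, 0.0207, 0.1304]
tcp_rot: [0.651, 0.759, 0.0, 0.0]
contact_force: [0.3, 0.3, 0.3]
finger_gap: 0.0597
grip_force: 0.0
t 20.55 p [0.4374 0.0207 0.1304] psi 98.8 tilt [0.0001 0.0003] q [-0.253 -0.407 -0.55   1.427 -0.     1.163] F [0.3 0.3 0.3] gap 0.0597 grip 0
-> (0.588, -0.08, 0.13, 100) off [-122.7  133.4    0.4] spin -0.020
-> (0.588, -0.08, 0.04, 100) off [-122.7  133.4   90.4] spin -0.020
```

The front knob is at its stop (2.3 N m). Now the right knob.

```bash
python3 -m jog '{"offset":[[-30,33,0],[-60,66,0],[-90,99,0],[-123,133,0],[-123,133,0],[-123,133,30],[-123,133,60],[-123,133,80],[-123,133,90],[-123,133,90]],"spin":[0,-0.02,-0.02,-0.02,-0.02,-0.02,-0.02,-0.02,-0.02,-0.02],"hand":[60,60,60,60,60,60,60,60,60,60]}' 40; python3 -m jog '{"offset":[[0,0,0],[0,0,0],[0,0,0],[0,0,0],[0,0,0],[0,0,0],[0,0,0],[0,0,0],[0,0,0],[0,0,0]],"spin":[0,0,0,0,0,0,0.1,0.25,0.4,0.55],"hand":[40,20,5,5,5,5,5,5,5,5]}' 50; python3 -c "
from h import *
goto((.588,-.08,.04,26.35))"
```

```text
t: 21.8
eef_pos: [0.5874, -0.0801, 0.0398]
tcp_rot: [0.643, 0.766, -0.0, -0.0]
contact_force: [0.3, 0.2, -0.1]
finger_gap: 0.0602
grip_force: 0.0
t: 23.05
eef_pos: [0.5887, -0.0805, 0.0408]
tcp_rot: [0.828, 0.561, 0.001, 0.001]
contact_force: [3.3, -0.0, 5.7]
finger_gap: 0.015
grip_force: 51.5
t 23.05 p [ 0.5887 -0.0805  0.0408] psi 68.2 tilt [0.0007 0.001 ] q [-0.356  0.138 -0.214  1.216  0.     1.595] F [ 3.3 -0.   5.7] gap 0.0150 grip 51
-> (0.588, -0.08, 0.04, 26.35) off [ 0.3 -0.8  0.8] spin 0.731
```

```bash
python3 -m jog '{"offset":[[0,0,0],[0,0,0],[0,0,0],[0,0,0],[0,0,0],[0,0,0],[0,0,0],[0,0,0],[0,0,0],[0,0,0]],"spin":[0.14,0.28,0.42,0.56,0.66,0.73,0.76,0.79,0.81,0.81],"hand":[5,5,5,5,5,5,5,5,5,5]}' 50; python3 -c "
from h import *
goto();print(manip.sense()['wrist_torque'])"; python3 -m jog '{"offset":[[0,0,0],[0,0,0],[0,0,0],[0,0,-10],[0,0,-40],[0,0,-80],[0,0,-120],[0,0,-160],[0,0,-160],[0,0,-160]],"spin":[0,0,0,0,0,0,0,0,0,0],"hand":[30,60,60,60,60,60,60,60,60,60]}' 40; python3 -c "
from h import *
goto((.40,-.35,.25,26))"
```

```text
t: 24.3
eef_pos: [0.5888, -0.0807, 0.0409]
tcp_rot: [0.981, 0.193, 0.001, 0.001]
contact_force: [3.6, -2.5, 5.1]
finger_gap: 0.0151
grip_force: 76.6
t 24.30 p [ 0.5888 -0.0807  0.0409] psi 22.3 tilt [0.001  0.0009] q [-3.560e-01  1.380e-01 -2.140e-01  1.216e+00 -1.000e-03  2.397e+00] F [ 3.6 -2.5  5.1] gap 0.0151 grip 77
[-0.45707155 -0.50713225  1.96587008]
t: 25.55
eef_pos: [0.5875, -0.0802, 0.1996]
tcp_rot: [0.981, 0.192, -0.0, 0.0]
contact_force: [0.1, 0.3, -0.2]
finger_gap: 0.0601
grip_force: 0.0
t 25.55 p [ 0.5875 -0.0802  0.1996] psi 22.1 tilt [-0.0001  0.    ] q [-0.356  0.078  0.013  1.505 -0.     2.4  ] F [ 0.1  0.3 -0.2] gap 0.0601 grip 0
-> (0.4, -0.35, 0.25, 26) off [-275.2  179.4  -50.4] spin -0.068
```

Moving the arm aside to check from above.

```bash
python3 -m jog '{"offset":[[-30,20,-10],[-65,42,-20],[-100,65,-30],[-135,88,-40],[-170,111,-50],[-205,134,-50],[-240,157,-50],[-275,179,-50],[-275,179,-50],[-275,179,-50]],"spin":[0,0,0,0,0,0,0,0,0,0],"hand":[60,60,60,60,60,60,60,60,60,60]}'; python3 - <<'E'
from h import *
import cv2
C=cams()
a=C["top"]["frame"][170:280,240:360]; b=C["side"]["frame"][160:250,240:360]
cv2.imwrite("pics/chk5.png",np.hstack([cv2.resize(a,(400,367),interpolation=2),np.pad(cv2.resize(b,(400,300),interpolation=2),((0,67),(0,0),(0,0)))])[:,:,::-1])
E
```

```text
t: 26.8
eef_pos: [0.4, -0.3489, 0.2488]
tcp_rot: [0.981, 0.192, -0.0, -0.001]
contact_force: [0.0, -0.2, 0.1]
finger_gap: 0.0599
grip_force: 0.0
```

View pics/chk5.png

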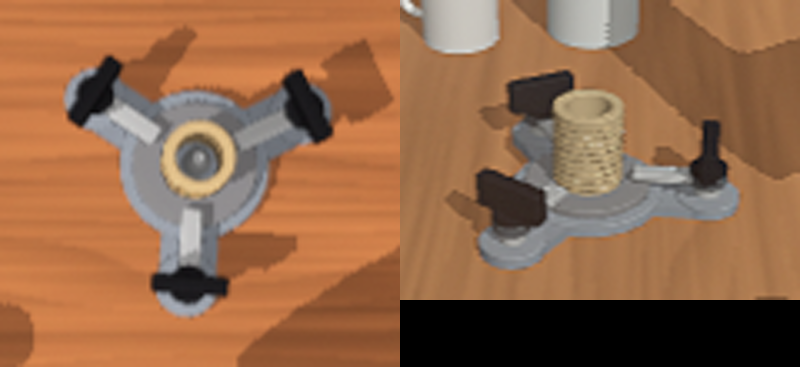

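The spool is seated over the spindle (tip visible in the hole at (198,158)). All three fingers point at it over the flange, and the gripper is clear.

```bash
python3 -c "
from bench import ticket
print(ticket.hand_in())"
```

```text
the job is handed in; nothing more can be done
None
```

The twine spool is seated upright on the stand, all three clamp knobs are turned to their end stops with the fingers over the flange, and the job was handed in at about 27 s with the gripper open and clear of everything.

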